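Find the full food pot by its weight and shut it in the bottle warmer

ROBOT

A 6-joint arm with a two-finger parallel gripper is mounted at the origin on the work surface. World frame = base frame: x ahead of the robot, y to its left, z up, the work surface at z = 0. Lengths are in m, angles in rad, forces in N, time in s.
With the tool pointing down it reaches from about 0.225 to 0.875 m from the base axis. Payload 3.4 kg.
Tool frame: the origin (TCP) lies on the centre line of the jaws, within the pads' length; the fingertips stand 17 mm ahead of it and the grasp point (between the pads) lies 2 mm behind it (manip.finger_overhang is the distance from the TCP to the fingertips, in m); y points along the fingers, x is the direction in which the jaws open and shut, and the axes are right-handed (so a half turn about y gives the same grasp; the last joint's range is limited). The gripper opens to 85 mm and grips with 20 to 120 N. Pads are 22 mm wide; open, the fingers measure 114 mm over their backs; the gripper's body (76 mm by 85 mm) begins 54 mm behind the grasp point. The pads swing forward as they close: fully open they stand 13 mm farther back than shut.
Start: joints at [1.008, 0.276, 1.505, -0, 1.361, -0.121], TCP at [0.246, 0.52, 0.248] pointing down, gripper open.
Joint ranges: [-2.89, 2.89], [-0.75, 2.08], [0.22, 2.7], [-1.18, 4.32], [0.11, 2.71], [-2.7, 2.7]. Speed limits (rad/s): [2.57, 2.57, 3.14, 3.14, 3.14, 3.14].

INTERFACE

Orientations are given as a unit quaternion [w, x, y, z].
In Python, from rig import manip gives the robot as it stands.
- The arm moves only by the tool arm_command, never from a script. Its argument "commands" is a list of rows, each a list of 3 entries, a list of its own where there are three numbers: the finger opening in cm, from 0 to 8.54, then the shift along the world's x, y, z in cm, then the turn about the world's z in rad. A call has 1 to 12 rows; each row shifts and turns the commanded pose from where the row before left it; what a row does not reach is not made up. A row lasts 1/10 s, in which the tool goes at most 50 mm and 8.59 degrees, less where a joint would pass 70% of its speed; a pose out of reach is approached as far as the arm can. A call with a gripper value outside its range is refused whole. The fingers move at their own pace and stop on an object; "grip_force" is the grip in N (left out, the last holds). Time passes only in rows, so rows that do not move let the fingers close. It gives the time, the measured TCP pose, the force and the opening at its end, in the units of the state.
- manip.get_state(): the state, without advancing time (a new reading comes with each control period).
- manip.get_image(name): name is "scene" or "top" or "wrist"; returns a dict with "pixels" (420x560x3 uint8, red, green, blue), "range_z" (420x560 float32, m along the optical axis (not along the pixel's ray), 0 where there is no reading), "intrinsics" (3x3 intrinsics, pixels), "R" (3x3) and "t" (3): a world point X has camera coordinates R X + t. Camera axes: x right, y down, z forward; pixel columns grow to the right and rows downward; lengths in m; the calibration is good to about 2 mm. A picture is of the moment at which its call begins.
- manip.sign_off(): hands the job in, once; it reports no verdict.
The state is a dict: "clock": time; "qpos": joint angles; "qd": joint speeds; "effort": joint torques, N m; "position": TCP position; "ee_rot": TCP orientation; "contact_force": force on the tool from outside, world axes, zero at the start; "moment": the same for the moment, N m; "width": finger opening in m.
Only numpy, scipy, OpenCV 4.12 (cv2) and the standard library are available. Lean on these libraries where they do the work, as an engineer would, in place of code of your own. Each camera call takes 0.05 s, during which the arm holds its last target.

TASK

One of the two closed baby-food pots is full of frozen food and the other is almost empty, and only their weight tells which: lift the orange-capped one to feel its weight and stand it back where it was, then lift the green-capped one. Lower the heavier pot upright into the bottle warmer's well, let go of it, and then swing the lever lid over and press it gently down until it is fully closed. Leave the lighter pot standing where it was and do not disturb the other things.

Things in the scene. Friction and masses are not known exactly. Their poses are not given: they have to be found in the camera images.
- pot_orange_mid (a point): Closed white plastic food pot, orange cap: upright cylinder 64 mm in diameter, 95 mm high (cap: top 23 mm), standing on the table. Point on its axis half-way up (47.5 mm over its underside), z up. 0.15 to 0.5 kg with its contents, which may rattle by 4 mm. One pot is about twice as heavy as the other; which one changes from run to run.
- pot_green_mid (a point): The same pot with a green cap; the same point and axes.
- pot_orange: The orange-capped pot: its body frame, with the origin at the centre of its underside, z up.
- pot_green: The green-capped pot: its body frame, with the origin at the centre of its underside, z up.
- warmer: White bottle-warmer base fixed to the table: block 116 x 116 x 65 mm with a round well in its top. Origin at the centre of its underside, z up, +x towards the grey hinge post at the back (61 to 83 mm from the origin, 80 mm wide, up to 136 mm high).
- well (a point): Centre of the well's mouth, in the block's top face, 65 mm above the table. Well diameter 70 mm (3 mm clearance all round a pot), edge chamfered 3 mm. Axes as the warmer's.
- basket_home (a point): Point fixed on the well's axis, 20 mm above the table: where the top of the grey lift basket (the disc that is the well's floor) comes to its stop. The basket starts 11 to 15 mm higher, held by friction: it carries a pot without sinking and takes about 7 N in all to push down.
- lid_hinge (a point): Middle of the lid's hinge axis, 74 mm from the well's axis along the warmer's +x and 128 mm above the table. Fixed; axes as the warmer's; the hinge turns about y.
- lid (a joint): Blue lever lid, rad: 0 = closed (level, from the hinge over the well towards the warmer's -x), growing as it opens; upright at 1.57, leaning away to +x at its stop, 2.0. Starts at 1.7 to 1.95. Stiff hinge (0.11 N m): it stays where left. 8 mm thick, mid-plane through the hinge axis; from that axis: arm 40 mm wide, disc 80 mm in diameter centred at 74 mm, lever tongue 110 to 172 mm.
- lid_tongue (a point): Point on the lever tongue (34 mm wide, 8 mm thick) 145 mm from the hinge axis, on the lid's outer face, the one that is up when closed and looks away from the well when open: push here to close it. z is the outward normal of that face, x points to the hinge.
- lid_boss (a point): Lowest point of the round black rubber boss under the lid's disc, 74 mm from the hinge axis and 13 mm below its level when closed. It meets the cap of a pot set on the raised basket at about 0.2 rad, then pushes pot and basket down the last 11 to 15 mm, which takes about 4 N at the tongue until the lid stops.
- glass_jar: Closed glass jar, 72 mm in diameter, 110 mm high; leave alone. Origin under its centre.
- pacifier: Blue pacifier, 42 mm in diameter, 19 mm high; leave alone. Origin under its centre.
- teether: Beech teething ring, 70 mm in diameter, 12 mm high; leave alone. Origin under its centre.
- mug: White mug with a cat-shaped handle, 80 mm in diameter, 85 mm high; leave alone. Origin under its centre, handle to its +x, reaching 75 mm.
- spoon: Baby spoon, 140 mm long, lying along its x; leave alone.
Not all that is in view belongs to the job. What is shaped like the pot_orange but red is not meant. Leave any black look-alike of the pot_green alone.

How it is judged:
On the way, in this order (a step that is already met when the one before it is completed fails the run):
1. the orange-capped pot is lifted at least 30 mm off the table (height (world z) of pot_orange_mid above 0.0775 m and not (height (world z) of pot_green_mid above 0.0775 m)), for 0.3 s.
2. with the orange-capped pot standing back within 40 mm of its starting place and released, the green-capped pot is lifted at least 30 mm (distance of pot_orange_mid from where it was at the start of the episode below 0.04 m and angle between pot_orange_mid's own z axis and vertical below 0.1 rad and contact force between the fingers and pot_orange below 0.1 N and height (world z) of pot_green_mid above 0.0775 m), for 0.3 s.
3. the heavier pot stands released in the warmer's well with the lid still open, the lighter one where it was (value of joint lid above 0.8 rad and (((horizontal distance between pot_orange_mid and well below 0.01 m and angle between pot_orange_mid's own z axis and vertical below 0.12 rad) and z of pot_orange_mid in the frame of well below 0.024 m and contact force between pot_orange and warmer above 2.8 N and contact force between each of the fingers, the arm and pot_orange below 0.1 N and (distance of pot_green_mid from where it was at the start of the episode below 0.04 m and angle between pot_green_mid's own z axis and vertical below 0.1 rad)) or ((horizontal distance between pot_green_mid and well below 0.01 m and angle between pot_green_mid's own z axis and vertical below 0.12 rad) and z of pot_green_mid in the frame of well below 0.024 m and contact force between pot_green and warmer above 2.8 N and contact force between each of the fingers, the arm and pot_green below 0.1 N and (distance of pot_orange_mid from where it was at the start of the episode below 0.04 m and angle between pot_orange_mid's own z axis and vertical below 0.1 rad)))), for 0.3 s.
At the end, for the whole second after the job is handed in: Lid closed to 0.07 rad; heavier pot in the well, within 10 mm of its axis and 0.12 rad of upright, its middle less than 8 mm above the block's top face (2.5 mm when home); lighter pot upright (0.1 rad) within 40 mm of its starting place; both at rest (value of joint lid below 0.07 rad and (((horizontal distance between pot_orange_mid and well below 0.01 m and angle between pot_orange_mid's own z axis and vertical below 0.12 rad) and z of pot_orange_mid in the frame of well below 0.008 m and (distance of pot_green_mid from where it was at the start of the episode below 0.04 m and angle between pot_green_mid's own z axis and vertical below 0.1 rad) and linear speed of each of pot_orange, pot_green below 0.02 m/s) or ((horizontal distance between pot_green_mid and well below 0.01 m and angle between pot_green_mid's own z axis and vertical below 0.12 rad) and z of pot_green_mid in the frame of well below 0.008 m and (distance of pot_orange_mid from where it was at the start of the episode below 0.04 m and angle between pot_orange_mid's own z axis and vertical below 0.1 rad) and linear speed of each of pot_green, pot_orange below 0.02 m/s))); the robot touches nothing.
It fails at once if the robot pushes the warmer or its lid with more than 30 N (contact force between any of the fingers, the arm and warmer above 30 N).
It fails at once if a pot is forced against the warmer with more than 30 N (contact force between any of pot_orange, pot_green and warmer above 30 N).
It fails at once if a pot is tipped by more than 0.6 rad (angle between any of pot_orange_mid, pot_green_mid's own z axis and vertical above 0.6 rad).
It fails at once if a bystander is moved by more than 25 mm (distance of any of glass_jar, pacifier, teether, mug, spoon from where it was at the start of the episode above 0.025 m).
It also fails if it takes over 72 s, if anything falls off the work surface, if the arm or the gripper's body presses on something with over 40 N, if the wrist force passes 120 N, or if a joint passes its speed limit or range.

## Working session

There is one attempt and no reset: what is moved stays moved. The work goes in short steps, Python scripts to look and compute and a tool call to move; the robot and the scene stay as the last step left them, time stands still between calls to the robot, and variables do not carry over. Pictures are saved under pics/ and viewed, and the job is handed in when it is done.

Besides the shell and the picture viewer there is one more tool, called after ">>>" as a command line: name --argument value ..., lists and objects as JSON in quotes. arm_command: Moves the arm, as the interface text tells. Its arguments: {"type":"object","properties":{"commands":{"type":"array"},"grip_force":{"type":"number"}},"required":["commands"]}

```bash
ls; mkdir -p pics; cat > h.py <<'E'
import numpy as np, cv2
from rig import manip
def grab(n,name):
    im=manip.get_image(n); np.savez('pics/'+name+'.npz',**{k:np.array(v) for k,v in im.items()})
    cv2.imwrite('pics/'+name+'.png',im['pixels'][:,:,::-1]); return im
def load(name): return dict(np.load('pics/'+name+'.npz'))
def pts(im):
    K=im['intrinsics'];z=im['range_z'];v,u=np.indices(z.shape)
    c=np.stack([(u-K[0,2])/K[0,0]*z,(v-K[1,2])/K[1,1]*z,z],-1)
    return (c-im['t'])@im['R']
def ray(im,u,v,h):
    K=im['intrinsics'];d=np.array([(u-K[0,2])/K[0,0],(v-K[1,2])/K[1,1],1])@im['R'];o=-im['R'].T@im['t']
    return o+d*(h-o[2])/d[2]
E
python3 - <<'E'
from h import *
for n in ['scene','top','wrist']:
    im=grab(n,n+'0'); print(n,-im['R'].T@im['t'])
s=manip.get_state();print(s)
E
```

```text
pics
scene [ 1.05337822 -0.17485168  0.84943456]
top [0.48184161 0.02703534 1.13680482]
wrist [0.18395498 0.54951391 0.37358618]
{'clock': 0.15, 'qpos': array([ 1.00797534e+00,  2.76433001e-01,  1.50581592e+00, -6.03492689e-06,
        1.36070168e+00, -1.21044399e-01]), 'qd': array([-0.00172383, -0.00189267, -0.0019858 , -0.00127272,  0.00051942,
        0.00106411]), 'effort': array([-2.53177568e-04, -4.17147231e+01, -2.46031559e+01, -2.91033866e-04,
        7.63963937e-03, -4.66903188e-06]), 'position': array([0.24567509, 0.51947503, 0.24765848]), 'ee_rot': array([-0.59719155,  0.59760732,  0.37787091, -0.37873646]), 'contact_force': array([ 0.31775334,  0.22379124, -0.05190351]), 'moment': array([0.01101567, 0.02922645, 0.0272949 ]), 'width': 0.08533082013938571}
```

View pics/top0.png

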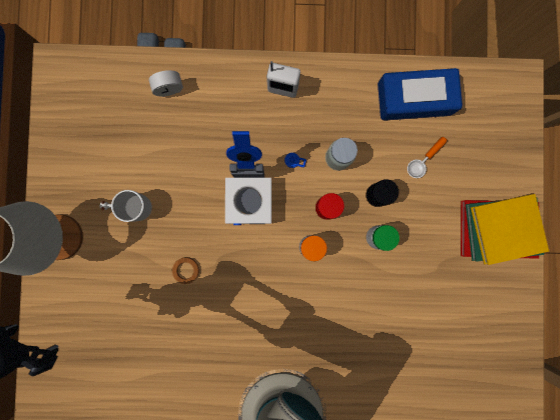

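View pics/scene0.png

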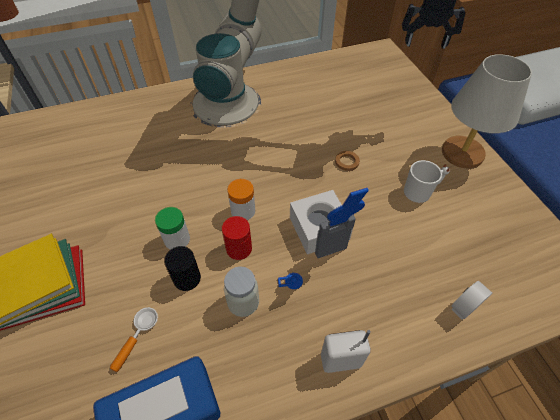

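View pics/wrist0.png

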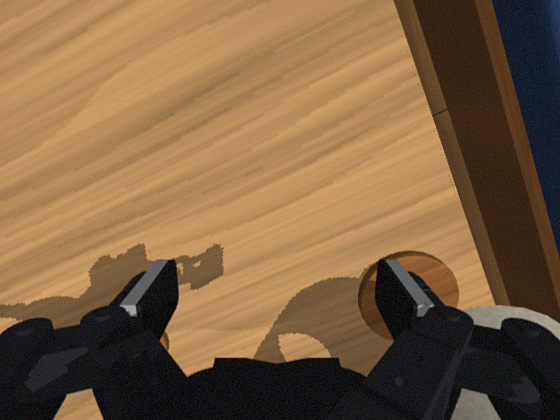

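Top view candidates, with image up = +x and left = +y:
- Orange cap at (313,248). Its look-alike is the red pot at (330,206).
- Green cap at (386,238). Its look-alike is the black pot at (382,193).
- Warmer well at (248,200), with the blue lid open at (243,150) on the +x side.
- Jar (342,153), pacifier (294,160), mug (128,206), teether (186,270), spoon (430,157).

By the description I choose the orange and green caps. Next I'll measure them and check a close crop.

```bash
cat > m.py <<'E'
from h import *
def cap(im,col,lo=0.08,hi=0.11):
    hsv=cv2.cvtColor(im['pixels'],cv2.COLOR_RGB2HSV)
    h={'orange':((8,180,120),(20,255,255)),'green':((55,120,60),(80,255,255)),'red':((0,180,90),(5,255,255))}[col]
    m=cv2.inRange(hsv,h[0],h[1]); P=pts(im); m[(P[...,2]<lo)|(P[...,2]>hi)]=0
    n,l,st,c=cv2.connectedComponentsWithStats(m)
    i=1+np.argmax(st[1:,4]); mm=l==i
    p=P[mm]; 
    top=p[p[:,2]>np.percentile(p[:,2],90)-0.006]
    (cx,cy),r=cv2.minEnclosingCircle(top[:,:2].astype(np.float32))
    return c[i],st[i,4],np.median(top[:,2]),top[:,:2].mean(0),(cx,cy),r,(top[:,:2].min(0)+top[:,:2].max(0))/2
E
python3 - <<'E'
from m import *
for n in ['top0','scene0']:
    im=load(n);P=pts(im)
    for c in ['orange','green']:
        print(n,c,*[np.round(x,4) for x in cap(im,c)])
im=load('top0');P=pts(im);z=P[...,2]
# block top
roi=np.zeros(z.shape,bool);roi[170:230,215:285]=1
m=(roi&(abs(z-0.065)<0.006)).astype(np.uint8)
b=P[m>0][:,:2]; print('block z',np.median(z[m>0]),m.sum())
r=cv2.minAreaRect(b.astype(np.float32));print(r)
# well: not-block within hull
w=roi&(z<0.055)&(abs(P[...,0]-r[0][0])<0.045)&(abs(P[...,1]-r[0][1])<0.045)
# mouth contour: rays to z=.065
vs,us=np.nonzero(w);q=np.array([ray(im,u,v,.065) for u,v in zip(us,vs)])
print('well',cv2.minEnclosingCircle(q[:,:2].astype(np.float32)),q[:,:2].mean(0),'floor z',np.median(z[w]),np.percentile(z[w],[5,25,75]))
for name,(u,v) in dict(mug=(132,205),jar=(342,148),red=(330,206),black=(382,190),teeth=(186,258),pac=(292,160)).items(): print(name,P[v,u].round(3))
hsv=cv2.cvtColor(im['pixels'],cv2.COLOR_RGB2HSV)
bl=(cv2.inRange(hsv,(100,150,60),(130,255,255))>0);s=np.zeros_like(bl);s[120:180,215:275]=1
p=P[bl&s&(z>.1)];print('lid',len(p),p.min(0),p.max(0))
A=cv2.imread('pics/top0.png');cv2.imwrite('pics/crop0.png',cv2.resize(A[110:280,210:420],None,fx=3.5,fy=3.5,interpolation=2))
E
```

```text
top0 orange [313.305  247.9822] 505 0.0949 [ 0.4392 -0.064 ] [ 0.4391 -0.0643] 0.0314 [ 0.4391 -0.0645]
top0 green [385.6027 237.4453] 521 0.0943 [ 0.4693 -0.2426] [ 0.4697 -0.2427] 0.032 [ 0.4693 -0.2427]
scene0 orange [240.2659 188.8118] 425 0.094 [ 0.4437 -0.0648] [ 0.4435 -0.0649] 0.0324 [ 0.4437 -0.0649]
scene0 green [169.1097 219.3885] 556 0.094 [ 0.4744 -0.2436] [ 0.4728 -0.2447] 0.0318 [ 0.4724 -0.2435]
block z 0.06479225355712406 1519
((0.5639148950576782, 0.10345377027988434), (0.13373631238937378, 0.11483190208673477), 1.7332738637924194)
well ((0.5543771386146545, 0.10302428901195526), 0.03448502719402313) [0.55453065 0.10298124] floor z 0.034247195700509506 [0.02613439 0.03264147 0.03579368]
mug [0.538 0.414 0.005]
jar [ 0.686 -0.128  0.111]
red [ 0.544 -0.104  0.089]
black [ 0.587 -0.232  0.093]
teeth [0.401 0.264 0.013]
pac [ 0.668 -0.009  0.016]
lid 717 [0.48184161 0.02703534 0.13157657] [0.67903315 0.14165188 1.13680482]
```

View pics/crop0.png

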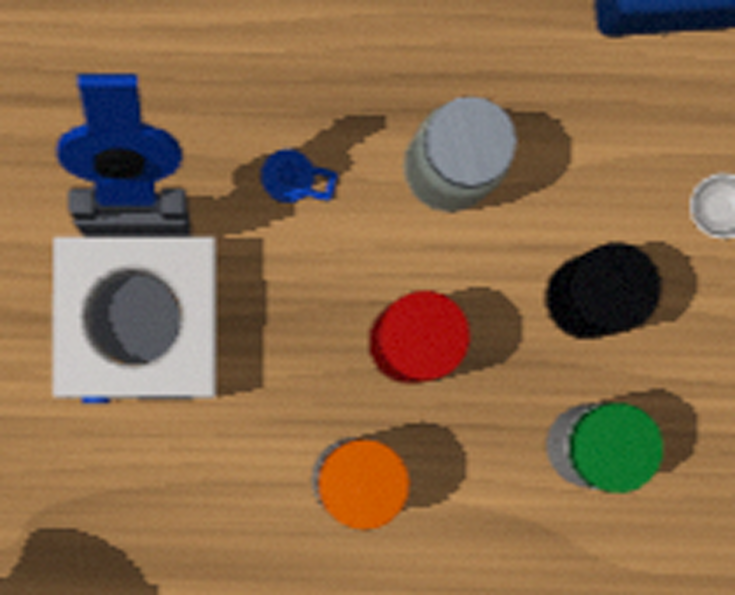

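The crop confirms it: an orange cap on a white body and a green cap on a white body, with red and black solid pots behind them. The block looks square to the world axes. Next: tool yaw and offsets, the warmer yaw, and the well seen from the scene camera.

```bash
python3 - <<'E'
from m import *
from scipy.spatial.transform import Rotation as R
s=manip.get_state();q=s['ee_rot'];M=R.from_quat([q[1],q[2],q[3],q[0]]).as_matrix();print(M.round(3),manip.finger_overhang)
im=load('wrist0');print('cam off in tool',M.T@(-im['R'].T@im['t']-s['position']))
print([k for k in dir(manip) if k[0]!='_'])
for n,roi in [('top0',(170,230,215,285)),('scene0',(185,260,280,350))]:
    im=load(n);P=pts(im);z=P[...,2]
    m=np.zeros(z.shape,bool);m[roi[0]:roi[1],roi[2]:roi[3]]=1
    hsv=cv2.cvtColor(im['pixels'],cv2.COLOR_RGB2HSV)
    b=m&(abs(z-.065)<.008)&(hsv[...,1]<40)&(hsv[...,2]>130)
    b=cv2.morphologyEx(b.astype(np.uint8),cv2.MORPH_OPEN,np.ones((3,3)))>0
    vs,us=np.nonzero(b);Q=np.array([ray(im,u,v,.065) for u,v in zip(us,vs)])[:,:2].astype(np.float32)
    print(n,b.sum(),np.median(z[b]),cv2.minAreaRect(Q),Q.min(0),Q.max(0))
E
```

```text
[[ 0.428 -0.001 -0.904]
 [ 0.904 -0.001  0.428]
 [-0.001 -1.     0.   ]] 0.017
cam off in tool [ 0.00059701 -0.12591778  0.0686575 ]
['MotionError', 'finger_overhang', 'get_image', 'get_state', 'sign_off']
top0 1459 0.06481373575952513 ((0.5552167892456055, 0.10312317311763763), (0.11191833019256592, 0.11420143395662308), 1.5054876804351807) [0.49791548 0.04457198] [0.6126568  0.16153842]
scene0 878 0.06444177716654971 ((0.5585472583770752, 0.10198019444942474), (0.11654698103666306, 0.1157291829586029), 1.5019563436508179) [0.4993682  0.04347545] [0.61805314 0.15948534]
```

>>> arm_command --commands '[[8.54, [1.6, -4, 0], 0.037], [8.54, [1.6, -4, 0], 0.037], [8.54, [1.6, -4, 0], 0.037], [8.54, [1.6, -4, 0], 0.037], [8.54, [1.6, -4, 0], 0.037], [8.54, [1.6, -4, 0], 0.037], [8.54, [1.6, -4, 0], 0.037], [8.54, [1.6, -4, 0], 0.037], [8.54, [1.6, -4, 0], 0.037], [8.54, [1.6, -4, 0], 0.037], [8.54, [1.6, -4, 0], 0.037], [8.54, [1.6, -4, 0], 0.037]]'

```text
clock: 1.35
position: [0.438, 0.0381, 0.2483]
ee_rot: [-0.499, 0.499, 0.501, -0.501]
contact_force: [0.6, -0.2, 0.7]
width: 0.0856
```

>>> arm_command --commands '[[8.54, [0, -3.5, 0], 0], [8.54, [0, -3.5, 0], 0], [8.54, [0, -3, 0], 0], [8.54, [0, 0, 0], 0], [8.54, [0, 0, 0], 0]]'

```text
clock: 1.85
position: [0.4376, -0.0604, 0.2481]
ee_rot: [0.5, -0.5, -0.5, 0.5]
contact_force: [-0.6, -0.7, -0.1]
width: 0.0856
```

```bash
python3 - <<'E'
from m import *
im=grab('wrist','w1');print(*[np.round(x,4) for x in cap(im,'orange')]);s=manip.get_state();print(s['position'],s['contact_force'],s['clock'])
E
```

```text
[270.2236 195.7065] 4075 0.0954 [ 0.4395 -0.0653] [ 0.4406 -0.0653] 0.0318 [ 0.4404 -0.0656]
[ 0.43760142 -0.05971234  0.24811965] [ 0.57421938 -0.37527656  0.625586  ] 1.9
```

View pics/w1.png

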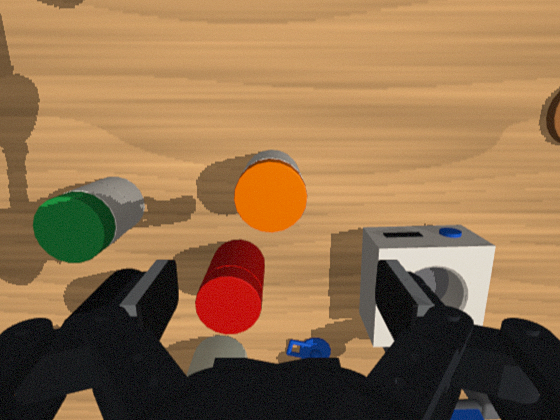

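The wrist view shows the orange cap at (270,196), the red pot at (232,300) and the green cap at (75,227). It puts the orange pot at (0.4405, -0.0655), within 1 mm of the top view (the scene view reads 3 mm farther out). I'll descend and grip.

>>> arm_command --commands '[[8.54, [0.3, -0.55, -2.6], 0], [8.54, [0, 0, -3], 0], [8.54, [0, 0, -3], 0], [8.54, [0, 0, -3], 0], [8.54, [0, 0, -3], 0], [8.54, [0, 0, -2], 0], [8.54, [0, 0, -1], 0], [8.54, [0, 0, 0], 0], [8.54, [0, 0, 0], 0]]' --grip_force 40

```text
clock: 2.8
position: [0.4416, -0.0653, 0.073]
ee_rot: [-0.499, 0.5, 0.501, -0.501]
contact_force: [0.2, -0.1, -0.0]
width: 0.0853
```

>>> arm_command --commands '[[5.5, [0, 0, 0], 0], [5.5, [0, 0, 0], 0], [5.5, [0, 0, 0], 0], [5.5, [0, 0, 0], 0], [5.5, [0, 0, 0], 0], [5.5, [0, 0, 0], 0], [5.5, [0, 0, 0], 0], [5.5, [0, 0, 0], 0]]' --grip_force 40

```text
clock: 3.6
position: [0.4418, -0.0658, 0.0737]
ee_rot: [-0.499, 0.5, 0.501, -0.5]
contact_force: [0.2, 1.2, 5.7]
width: 0.0633
```

>>> arm_command --commands '[[5.5, [0, 0, 1], 0], [5.5, [0, 0, 1.5], 0], [5.5, [0, 0, 1.5], 0], [5.5, [0, 0, 1.5], 0], [5.5, [0, 0, 0.5], 0], [5.5, [0, 0, 0], 0], [5.5, [0, 0, 0], 0], [5.5, [0, 0, 0], 0], [5.5, [0, 0, 0], 0], [5.5, [0, 0, 0], 0], [5.5, [0, 0, 0], 0], [5.5, [0, 0, 0], 0]]'

```text
clock: 4.8
position: [0.4408, -0.0657, 0.1322]
ee_rot: [0.5, -0.499, -0.501, 0.501]
contact_force: [-0.2, -0.0, -3.9]
width: 0.0628
```

```bash
python3 - <<'E'
from m import *
F=[];E=[]
for i in range(4):
    im=grab('wrist','w2');s=manip.get_state();F.append(s['contact_force']);E.append(s['effort'])
print(np.mean(F,0),np.std(F,0),np.mean(E,0),s['position'],s['width'])
im=grab('scene','s2');print(*[np.round(x,4) for x in cap(im,'orange',.1,.18)])
E
```

```text
[ 0.23050842  0.06705593 -3.99672401] [0.35102671 0.18955429 0.22348307] [-2.09182456e-03 -3.32781923e+01 -2.12489368e+01 -1.39448774e-03
  8.29576908e-03 -9.11475055e-07] [ 0.44089379 -0.065672    0.13232219] 0.06272226148926992
[239.253  174.5134] 411 0.1526 [ 0.4471 -0.0633] [ 0.4416 -0.0638] 0.0322 [ 0.4457 -0.0645]
```

View pics/s2.png

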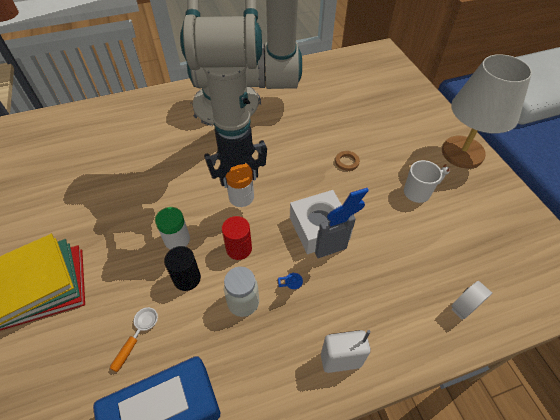

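The picture shows the orange pot held upright at (239,175), and it weighs 4.0 N (about 0.41 kg). Now I'll put it back.

>>> arm_command --commands '[[5.5, [0, 0, -1.5], 0], [5.5, [0, 0, -1.5], 0], [5.5, [0, 0, -1.3], 0], [5.5, [0, 0, -0.8], 0], [5.5, [0, 0, -0.5], 0], [5.5, [0, 0, -0.3], 0], [5.5, [0, 0, 0], 0], [5.5, [0, 0, 0], 0]]'

```text
clock: 5.85
position: [0.4414, -0.0658, 0.0737]
ee_rot: [-0.499, 0.5, 0.501, -0.5]
contact_force: [-0.1, 1.1, -3.4]
width: 0.0632
```

>>> arm_command --commands '[[6.6, [0, 0, 0], 0], [8.54, [0, 0, 0], 0], [8.54, [0, 0, 0], 0], [8.54, [0, 0, 0], 0], [8.54, [0, 0, 0], 0], [8.54, [0, 0, 1], 0], [8.54, [0, 0, 3], 0], [8.54, [0, 0, 4], 0], [8.54, [0, 0, 4], 0], [8.54, [0, 0, 3], 0], [8.54, [0, 0, 2], 0], [8.54, [0, 0, 0], 0]]'

```text
clock: 7.05
position: [0.4427, -0.0662, 0.247]
ee_rot: [-0.497, 0.502, 0.502, -0.499]
contact_force: [0.2, -0.8, 0.5]
width: 0.0853
```

>>> arm_command --commands '[[8.54, [0.5, -3.6, 0], 0], [8.54, [0.5, -3.6, 0], 0], [8.54, [0.5, -3.6, 0], 0], [8.54, [0.5, -3.6, 0], 0], [8.54, [0.5, -3.4, 0], 0], [8.54, [0, 0, 0], 0], [8.54, [0, 0, 0], 0]]'

```text
clock: 7.75
position: [0.4651, -0.2436, 0.242]
ee_rot: [0.501, -0.499, -0.5, 0.5]
contact_force: [0.1, -0.7, 0.2]
width: 0.0852
```

```bash
python3 - <<'E'
from m import *
im=grab('wrist','w3')
for c in ['green','orange']: print(*[np.round(x,4) for x in cap(im,c)])
s=manip.get_state();print(s['position'],s['contact_force'],s['clock'])
E
```

```text
[273.9636 200.222 ] 4199 0.0953 [ 0.4694 -0.2451] [ 0.4705 -0.245 ] 0.0317 [ 0.4704 -0.2451]
[490.8278 165.4903] 4548 0.0953 [ 0.4395 -0.0663] [ 0.4406 -0.0656] 0.0323 [ 0.4404 -0.066 ]
[ 0.46507755 -0.24284862  0.242264  ] [ 0.50375324 -0.18844789 -1.13979589] 7.8
```

View pics/w3.png

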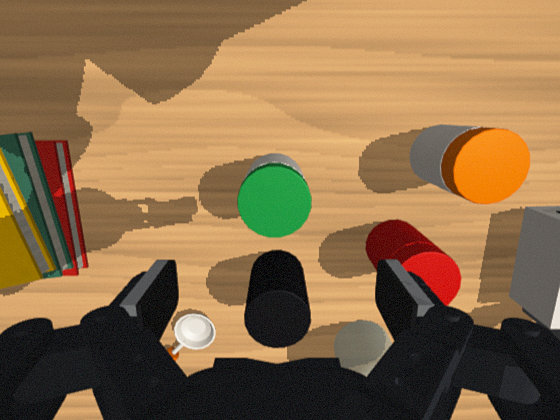

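Orange is back standing at (490,165), at its original spot (0.4405, -0.066). Green is at (274,200), measured (0.4705, -0.245). The black look-alike is at (277,300). I'll descend on green.

>>> arm_command --commands '[[8.54, [0.5, -0.2, -2.6], 0], [8.54, [0, 0, -3], 0], [8.54, [0, 0, -3], 0], [8.54, [0, 0, -3], 0], [8.54, [0, 0, -3], 0], [8.54, [0, 0, -1.5], 0], [8.54, [0, 0, -0.8], 0], [8.54, [0, 0, 0], 0], [8.54, [0, 0, 0], 0]]'

```text
clock: 8.7
position: [0.4714, -0.2454, 0.0751]
ee_rot: [-0.499, 0.5, 0.501, -0.501]
contact_force: [-0.3, -0.9, 0.4]
width: 0.0851
```

>>> arm_command --commands '[[5.5, [0, 0, 0], 0], [5.5, [0, 0, 0], 0], [5.5, [0, 0, 0], 0], [5.5, [0, 0, 0], 0], [5.5, [0, 0, 0], 0], [5.5, [0, 0, 0], 0], [5.5, [0, 0, 0], 0], [5.5, [0, 0, 0], 0]]'

```text
clock: 9.5
position: [0.4716, -0.2458, 0.0757]
ee_rot: [-0.499, 0.5, 0.501, -0.5]
contact_force: [0.0, 2.0, 5.9]
width: 0.0628
```

>>> arm_command --commands '[[5.5, [0, 0, 1], 0], [5.5, [0, 0, 1.5], 0], [5.5, [0, 0, 1.5], 0], [5.5, [0, 0, 1.5], 0], [5.5, [0, 0, 0.5], 0], [5.5, [0, 0, 0], 0], [5.5, [0, 0, 0], 0], [5.5, [0, 0, 0], 0], [5.5, [0, 0, 0], 0], [5.5, [0, 0, 0], 0], [5.5, [0, 0, 0], 0], [5.5, [0, 0, 0], 0]]'

```text
clock: 10.7
position: [0.4708, -0.2457, 0.1342]
ee_rot: [-0.5, 0.499, 0.501, -0.501]
contact_force: [0.0, -0.6, -0.9]
width: 0.0631
```

```bash
python3 - <<'E'
from m import *
F=[]
for i in range(4):
    im=grab('wrist','w4');s=manip.get_state();F.append(s['contact_force'])
print(np.mean(F,0),np.std(F,0),s['position'],s['width'])
im=grab('scene','s4');print(*[np.round(x,4) for x in cap(im,'green',.1,.18)])
E
```

```text
[ 0.0341887   0.20646973 -1.71454473] [0.41781777 0.3182495  0.37807033] [ 0.47086677 -0.24568495  0.13433636] 0.06318883308032525
[162.8545 205.9763] 591 0.1527 [ 0.4771 -0.2454] [ 0.4735 -0.2452] 0.0318 [ 0.4768 -0.2448]
```

Green is lifted, with its cap top at 0.153 m, and weighs 1.7 N against 4.0 N for orange. Orange is heavier, so green goes back.

>>> arm_command --commands '[[5.5, [0, 0, -1.5], 0], [5.5, [0, 0, -1.5], 0], [5.5, [0, 0, -1.3], 0], [5.5, [0, 0, -0.8], 0], [5.5, [0, 0, -0.5], 0], [5.5, [0, 0, -0.3], 0], [5.5, [0, 0, 0], 0], [5.5, [0, 0, 0], 0]]'

```text
clock: 11.75
position: [0.4713, -0.246, 0.0758]
ee_rot: [-0.499, 0.5, 0.501, -0.5]
contact_force: [-1.0, 0.1, -1.6]
width: 0.0627
```

>>> arm_command --commands '[[6.6, [0, 0, 0], 0], [8.54, [0, 0, 0], 0], [8.54, [0, 0, 0], 0], [8.54, [0, 0, 0], 0], [8.54, [0, 0, 0], 0], [8.54, [0, 0, 1], 0], [8.54, [0, 0, 3], 0], [8.54, [0, 0, 4], 0], [8.54, [0, 0, 4], 0], [8.54, [0, 0, 3], 0], [8.54, [0, 0, 2], 0], [8.54, [0, 0, 0], 0]]'

```text
clock: 12.95
position: [0.4724, -0.2467, 0.2494]
ee_rot: [-0.497, 0.502, 0.501, -0.5]
contact_force: [0.4, -0.3, 0.5]
width: 0.0854
```

>>> arm_command --commands '[[8.54, [-0.6, 3.6, 0], 0], [8.54, [-0.6, 3.6, 0], 0], [8.54, [-0.6, 3.6, 0], 0], [8.54, [-0.6, 3.6, 0], 0], [8.54, [-0.6, 3.5, 0], 0], [8.54, [0, 0, 0], 0], [8.54, [0, 0, 0], 0]]'

```text
clock: 13.65
position: [0.4403, -0.0661, 0.2448]
ee_rot: [0.499, -0.499, -0.501, 0.501]
contact_force: [0.4, -0.4, 0.2]
width: 0.0855
```

```bash
python3 - <<'E'
from m import *
im=grab('wrist','w5')
for c in ['green','orange']: print(*[np.round(x,4) for x in cap(im,c)])
s=manip.get_state();print(s['position'],s['contact_force'],s['clock'])
E
```

```text
[ 74.7622 223.9735] 4188 0.0954 [ 0.4688 -0.2436] [ 0.4699 -0.2447] 0.0323 [ 0.4698 -0.2446]
[277.0247 193.1611] 4178 0.0953 [ 0.4391 -0.0654] [ 0.4402 -0.0656] 0.0319 [ 0.4399 -0.0655]
[ 0.44074473 -0.06689056  0.24484568] [ 1.03625848 -0.26678633 -0.63939291] 13.7
```

View pics/w5.png

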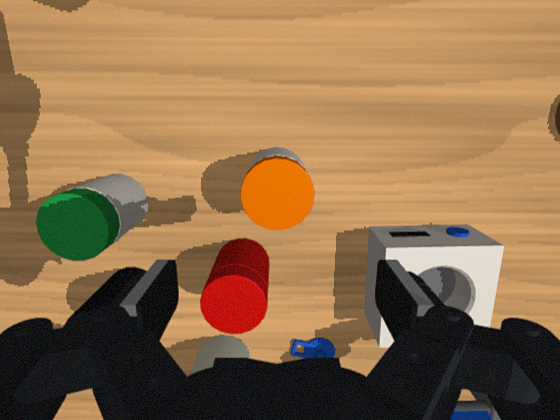

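Both pots are standing in place: green at (78,225), orange at (277,193). Before picking up orange, I'll look at the well from close up.

>>> arm_command --commands '[[8.54, [0.8, 3.4, 0], 0], [8.54, [0.8, 3.4, 0], 0], [8.54, [0.8, 3.4, 0], 0], [8.54, [0.8, 3.4, 0], 0], [8.54, [0.8, 3.4, 0], 0], [8.54, [0, 0, 0], 0], [8.54, [0, 0, 0], 0]]'

```text
clock: 14.4
position: [0.4813, 0.1027, 0.2447]
ee_rot: [0.499, -0.499, -0.5, 0.501]
contact_force: [-0.7, 0.8, 0.4]
width: 0.0853
```

```bash
python3 - <<'E'
from m import *
im=grab('wrist','w6');P=pts(im);z=P[...,2];print(manip.get_state()['position'])
b=(abs(z-.065)<.004)&(abs(P[...,0]-.557)<.07)&(abs(P[...,1]-.103)<.07)
vs,us=np.nonzero(b);Q=np.array([ray(im,u,v,.065) for u,v in zip(us,vs)])[:,:2].astype(np.float32)
print(b.sum(),np.median(z[b]),cv2.minAreaRect(Q),Q.min(0),Q.max(0))
# well mouth edge: boundary of block-top hole
m=b.astype(np.uint8)
cs,h=cv2.findContours(m,cv2.RETR_CCOMP,cv2.CHAIN_APPROX_NONE)
for c,hh in zip(cs,h[0]):
    if hh[3]>=0 and len(c)>80:
        q=np.array([ray(im,u,v,.065) for u,v in c[:,0]])[:,:2]
        A=np.c_[2*q,np.ones(len(q))];x=np.linalg.lstsq(A,(q**2).sum(1),rcond=None)[0]
        print('hole fit',x[:2],np.sqrt(x[2]+x[:2]@x[:2]),cv2.minEnclosingCircle(q.astype(np.float32)))
w=(np.hypot(P[...,0]-.555,P[...,1]-.103)<.028);print('floor',np.percentile(z[w],[5,50,95]))
E
```

```text
[0.48105047 0.10215391 0.24477219]
9442 0.06531651551973916 ((0.5594123601913452, 0.10208509117364883), (0.12408951669931412, 0.1161269024014473), 1.5674527883529663) [0.49652302 0.04272805] [0.62253237 0.16123505]
hole fit [0.55509216 0.10203785] 0.03468613313130626 ((0.5551896691322327, 0.10184872895479202), 0.03570358455181122)
floor [0.03360348 0.0347588  0.03588722]
```

View pics/w6.png

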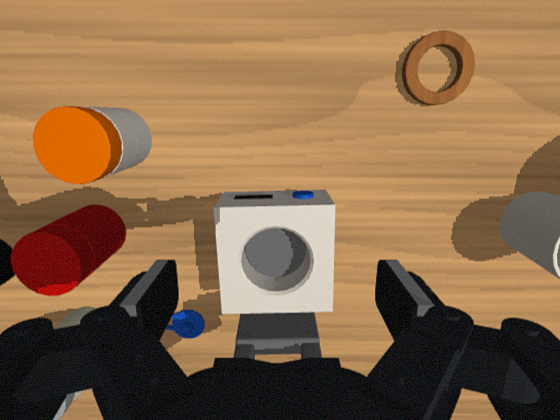

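The well is seen at (277,258) with centre near (0.556, 0.102) and radius 35 mm, which matches the given size. The floor is at 34.5 mm, i.e. home + 14.5. The orange pot is at (0.440, -0.0655). Going back to grip it.

>>> arm_command --commands '[[8.54, [-0.8, -3.4, 0], 0], [8.54, [-0.8, -3.4, 0], 0], [8.54, [-0.8, -3.4, 0], 0], [8.54, [-0.8, -3.4, 0], 0], [8.54, [-0.8, -3.2, -2], 0], [8.54, [0, 0, -3], 0], [8.54, [0, 0, -4], 0], [8.54, [0, 0, -4], 0], [8.54, [0, 0, -2.5], 0], [8.54, [0, 0, -1.2], 0], [8.54, [0, 0, 0], 0], [8.54, [0, 0, 0], 0]]'

```text
clock: 15.65
position: [0.4409, -0.0659, 0.0786]
ee_rot: [0.5, -0.5, -0.5, 0.5]
contact_force: [-0.1, -0.7, -0.6]
width: 0.0853
```

>>> arm_command --commands '[[5.5, [0, 0, 0], 0], [5.5, [0, 0, 0], 0], [5.5, [0, 0, 0], 0], [5.5, [0, 0, 0], 0], [5.5, [0, 0, 0], 0], [5.5, [0, 0, 0], 0], [5.5, [0, 0, 0], 0], [5.5, [0, 0, 0], 0]]'

```text
clock: 16.45
position: [0.4418, -0.0654, 0.0797]
ee_rot: [-0.498, 0.5, 0.501, -0.5]
contact_force: [-1.9, -2.2, 7.1]
width: 0.0628
```

>>> arm_command --commands '[[5.5, [0, 0, 1], 0], [5.5, [0, 0, 2], 0], [5.5, [0, 0, 2.5], 0], [5.5, [0, 0, 2.5], 0], [5.5, [0, 0, 1.5], 0], [5.5, [0, 0, 0.5], 0], [5.5, [0, 0, 0], 0], [5.5, [0, 0, 0], 0]]'

```text
clock: 17.25
position: [0.44, -0.0643, 0.1775]
ee_rot: [0.5, -0.499, -0.5, 0.501]
contact_force: [-0.3, 0.1, -4.6]
width: 0.0631
```

>>> arm_command --commands '[[5.5, [0.8, 1.2, 0], 0], [5.5, [1.4, 2, 0], 0], [5.5, [1.7, 2.5, 0], 0], [5.5, [1.7, 2.5, 0], 0], [5.5, [1.7, 2.5, 0], 0], [5.5, [1.7, 2.5, 0], 0], [5.5, [1.4, 2, 0], 0], [5.5, [0.8, 1, 0], 0], [5.5, [0.4, 0.5, 0], 0], [5.5, [0, 0, 0], 0], [5.5, [0, 0, 0], 0], [5.5, [0, 0, 0], 0]]'

```text
clock: 18.45
position: [0.5561, 0.1014, 0.1783]
ee_rot: [0.5, -0.5, -0.5, 0.501]
contact_force: [-0.4, 0.1, -4.5]
width: 0.0629
```

```bash
python3 - <<'E'
from m import *
s=manip.get_state();print(s['position'],s['contact_force'])
for n in ['top','scene','wrist']:
    im=grab(n,n+'7')
    try: print(n,*[np.round(x,4) for x in cap(im,'orange',.15,.22)])
    except Exception as e: print(n,e)
im=load('scene7');cv2.imwrite('pics/s7c.png',cv2.resize(im['pixels'][60:270,180:460,::-1],None,fx=2.8,fy=2.8))
E
```

```text
[0.55611835 0.10137964 0.17825562] [-0.39439972  0.10277814 -4.46892652]
top [249.2857 209.2857] 7 0.1925 [0.5257 0.0894] [0.5264 0.0901] 0.005 [0.5264 0.09  ]
scene [327.625  182.5169] 472 0.1931 [0.5636 0.1047] [0.5582 0.1042] 0.0327 [0.561  0.1028]
wrist [277.6942 287.4092] 20025 0.1942 [0.5521 0.1021] [0.5551 0.1023] 0.0321 [0.5536 0.102 ]
```

View pics/s7c.png

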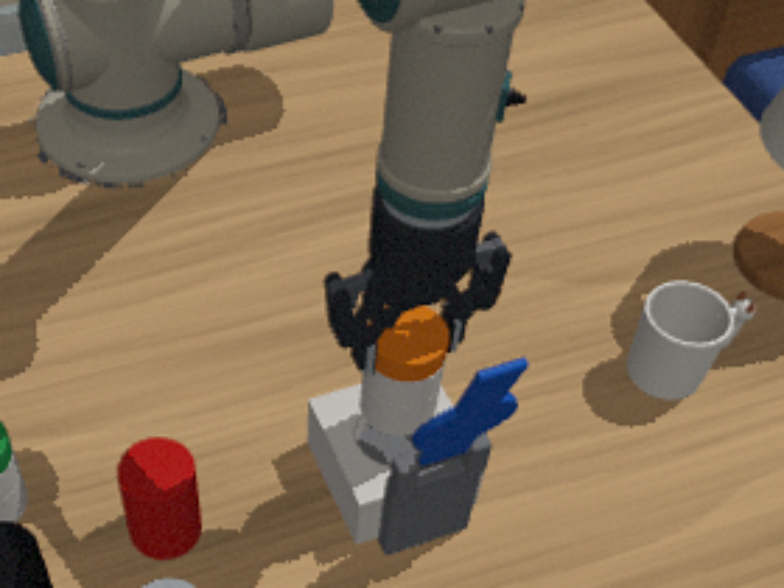

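View pics/wrist7.png

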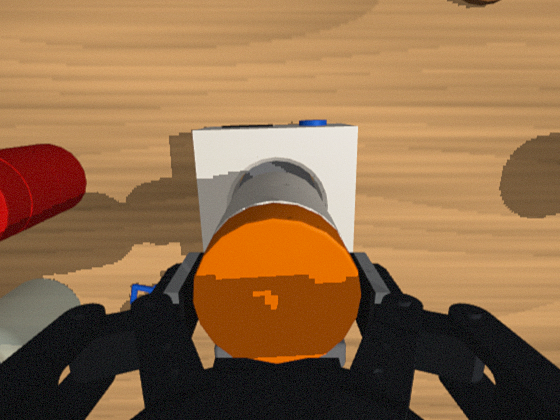

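The pot is held upright over the well, with the cap at (277,285) in the wrist view, and measures (0.555, 0.102). That's on the well axis to about 1 mm. Lowering with force checks.

>>> arm_command --commands '[[5.5, [0, 0, -1], 0], [5.5, [0, 0, -1], 0], [5.5, [0, 0, -0.8], 0], [5.5, [0, 0, -0.5], 0], [5.5, [0, 0, -0.4], 0], [5.5, [0, 0, -0.3], 0], [5.5, [0, 0, 0], 0]]'

```text
clock: 19.3
position: [0.5567, 0.1023, 0.1379]
ee_rot: [0.5, -0.499, -0.5, 0.501]
contact_force: [0.0, 0.7, -3.7]
width: 0.063
```

>>> arm_command --commands '[[5.5, [0, 0, -0.5], 0], [5.5, [0, 0, -0.5], 0], [5.5, [0, 0, -0.3], 0], [5.5, [0, 0, 0], 0]]'

```text
clock: 19.7
position: [0.5564, 0.1023, 0.1247]
ee_rot: [0.5, -0.499, -0.5, 0.501]
contact_force: [-0.2, 0.1, -4.5]
width: 0.0626
```

>>> arm_command --commands '[[5.5, [0, 0, -0.4], 0], [5.5, [0, 0, -0.3], 0], [5.5, [0, 0, -0.1], 0], [5.5, [0, 0, 0], 0]]'

```text
clock: 20.1
position: [0.5567, 0.1023, 0.1171]
ee_rot: [0.5, -0.499, -0.5, 0.501]
contact_force: [-0.3, -0.4, -3.5]
width: 0.0629
```

>>> arm_command --commands '[[5.5, [0, 0, -0.1], 0], [5.5, [0, 0, -0.1], 0], [5.5, [0, 0, 0], 0], [5.5, [0, 0, 0], 0]]'

```text
clock: 20.5
position: [0.5569, 0.1023, 0.1154]
ee_rot: [-0.499, 0.499, 0.501, -0.501]
contact_force: [-0.1, 0.3, -3.9]
width: 0.0629
```

>>> arm_command --commands '[[5.5, [0, 0, -0.1], 0], [5.5, [0, 0, -0.1], 0], [5.5, [0, 0, 0], 0], [5.5, [0, 0, 0], 0]]'

```text
clock: 20.9
position: [0.5571, 0.1023, 0.1138]
ee_rot: [-0.499, 0.5, 0.501, -0.5]
contact_force: [-0.3, -0.3, 0.8]
width: 0.063
```

The basket now carries the pot (force went from -3.9 to +0.8 N). Release and rise.

>>> arm_command --commands '[[6.6, [0, 0, 0], 0], [7.5, [0, 0, 0], 0], [8.54, [0, 0, 0], 0], [8.54, [0, 0, 0], 0], [8.54, [0, 0, 1], 0], [8.54, [0, 0, 3], 0], [8.54, [0, 0, 4], 0], [8.54, [0, 0, 4], 0], [8.54, [0, 0, 4], 0], [8.54, [0, 0, 4], 0], [8.54, [0, 0, 4], 0], [8.54, [0, 0, 0], 0]]'

```text
clock: 22.1
position: [0.5592, 0.1025, 0.3607]
ee_rot: [-0.496, 0.503, 0.504, -0.497]
contact_force: [-0.6, -0.4, 1.5]
width: 0.085
```

>>> arm_command --commands '[[0, [-2, 0, 0], 0], [0, [-3, 0, 0], 0], [0, [-3, 0, 0], 0], [0, [0, 0, 0], 0], [0, [0, 0, 0], 0], [0, [0, 0, 0], 0], [0, [0, 0, 0], 0]]'

```text
clock: 22.8
position: [0.4777, 0.1023, 0.353]
ee_rot: [0.5, -0.499, -0.5, 0.501]
contact_force: [-0.1, -0.0, -0.1]
width: -0.0001
```

```bash
python3 - <<'E'
from m import *
s=manip.get_state();print(s['position'],s['contact_force'],s['width'],s['clock'])
for n in ['top','scene','wrist']:
    im=grab(n,n+'8')
    for c in ['orange','green']:
        try: print(n,c,*[np.round(x,4) for x in cap(im,c,.08,.15)])
        except Exception as e: print(n,e)
im=load('scene8');cv2.imwrite('pics/s8c.png',cv2.resize(im['pixels'][60:270,180:460,::-1],None,fx=2.8,fy=2.8))
# lid
for n,roi in [('scene8',(170,235,315,375)),('top8',(120,180,215,275)),('top0',(120,180,215,275)),('wrist8',(0,420,0,560))]:
    im=load(n);P=pts(im);hsv=cv2.cvtColor(im['pixels'],cv2.COLOR_RGB2HSV)
    m=np.zeros(P.shape[:2],bool);m[roi[0]:roi[1],roi[2]:roi[3]]=1
    m&=(cv2.inRange(hsv,(105,150,60),(130,255,255))>0)&(im['range_z']>0)&(P[...,2]>.1)
    p=P[m]
    if len(p)<30: continue
    A=np.c_[p[:,2]-.128,np.ones(len(p))];x=np.linalg.lstsq(A,p[:,0],rcond=None)[0]
    print(n,len(p),np.percentile(p,1,axis=0),np.percentile(p,99,axis=0),'theta',np.pi/2+np.arctan(x[0]),'x at hinge',x[1])
E
```

```text
[0.47770658 0.10225748 0.35302149] [-0.14998862 -0.01472003 -0.11785579] -6.196322163432899e-05 22.8
top orange [243.8941 189.5176] 85 0.1283 [0.5756 0.1079] [0.5711 0.104 ] 0.0252 [0.5733 0.1039]
top green [386.4306 237.6957] 483 0.0944 [ 0.4688 -0.2446] [ 0.469  -0.2438] 0.0315 [ 0.468  -0.2445]
scene orange [323.2935 197.8097] 494 0.1284 [0.5583 0.1024] [0.5575 0.1032] 0.032 [0.5572 0.1023]
scene green [168.5895 219.1899] 553 0.0939 [ 0.474  -0.2443] [ 0.4727 -0.2443] 0.0325 [ 0.4734 -0.2439]
wrist orange [276.4895 236.1093] 1528 0.1293 [0.5445 0.1023] [0.5542 0.1022] 0.0313 [0.5457 0.1022]
wrist green [  4.9912 165.4282] 341 0.0948 [ 0.4744 -0.2165] [ 0.4752 -0.2214] 0.021 [ 0.4752 -0.2189]
scene8 650 [0.63652517 0.0667829  0.13297958] [0.68136152 0.13808228 0.29404723] theta 1.83919200432454 x at hinge 0.6356418208100556
top8 712 [0.62647987 0.06861682 0.1342623 ] [0.67831063 0.13963233 0.29476085] theta 1.858510369068025 x at hinge 0.6243849059805665
top0 713 [0.62666697 0.06862541 0.13411622] [0.67852873 0.13971571 0.29415422] theta 1.8586354276191688 x at hinge 0.6243675264480332
wrist8 84 [0.46561844 0.04321073 0.17509573] [0.6421992  0.1077097  0.42046196] theta 0.9072882743315276 x at hinge 0.680459733123325
```

View pics/s8c.png

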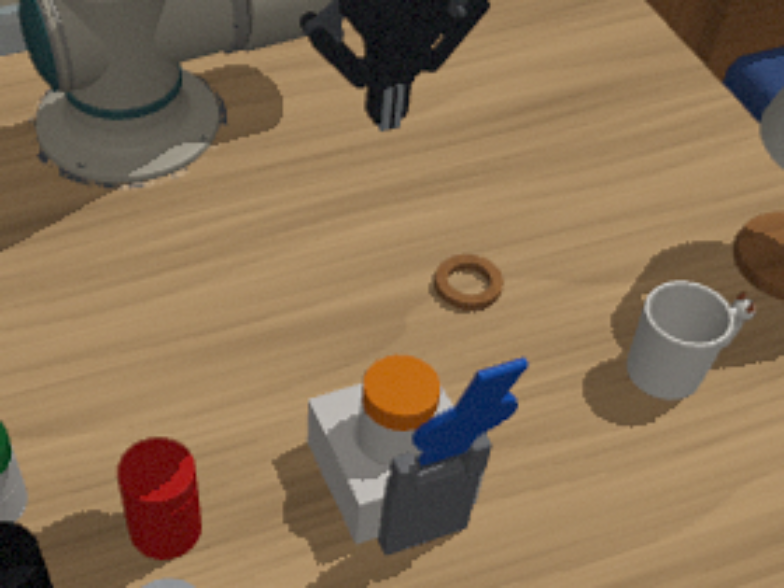

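View pics/wrist8.png

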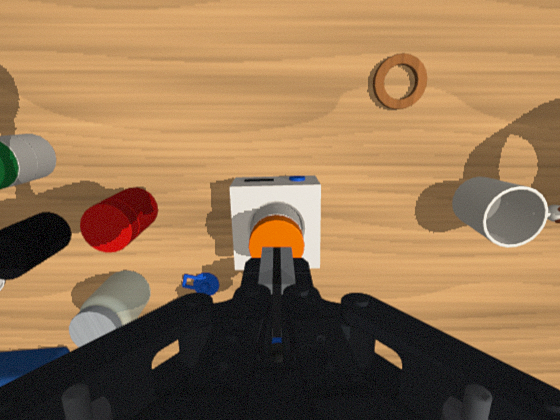

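The pot stands upright in the well: cap at (400,390) in the scene crop, top at 0.1285 m, expected 0.1295. The lid is open at about 1.85 rad, its tip at x≈0.68, z≈0.293. The fingers are shut, so I'll pass high over the lid and come down behind it.

>>> arm_command --commands '[[0, [2, 0, 1], 0], [0, [3, 0, 1], 0], [0, [3.5, 0, 0], 0], [0, [3.5, 0, 0], 0], [0, [3.5, 0, 0], 0], [0, [3.5, 0, 0], 0], [0, [3.5, 0, 0], 0], [0, [2.5, 0, 0], 0], [0, [0, 0, 0], 0], [0, [0, 0, 0], 0]]'

```text
clock: 23.95
position: [0.7273, 0.1022, 0.3717]
ee_rot: [0.5, -0.499, -0.5, 0.501]
contact_force: [-0.9, 0.6, -0.1]
width: -0.0001
```

```bash
python3 - <<'E'
from m import *
print(manip.get_state()['position'])
im=grab('scene','s9');cv2.imwrite('pics/s9c.png',cv2.resize(im['pixels'][60:270,180:460,::-1],None,fx=2.8,fy=2.8))
E
```

```text
[0.72729691 0.10222749 0.37169994]
```

View pics/s9c.png

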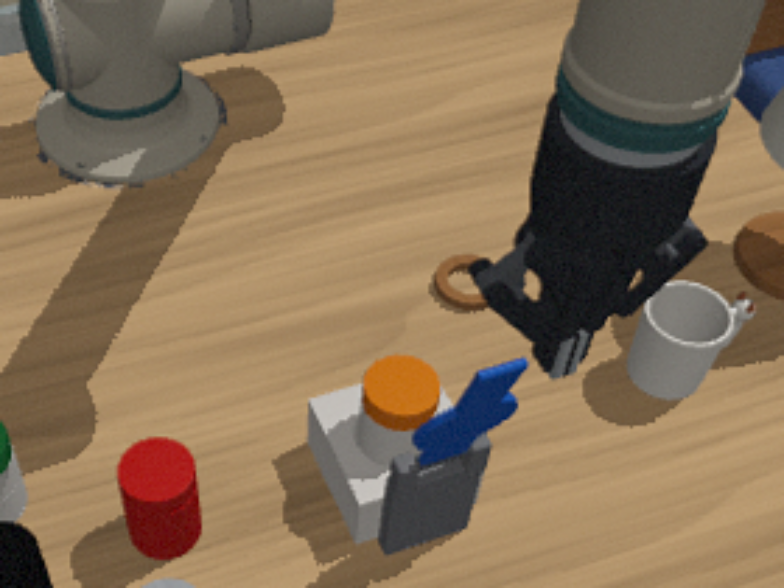

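>>> arm_command --commands '[[0, [0, 0, -2], 0], [0, [0, 0, -3], 0], [0, [0, 0, -2.5], 0], [0, [0, 0, -1.5], 0], [0, [0, 0, 0], 0], [0, [-1, 0, 0], 0], [0, [-1, 0, 0], 0], [0, [-1, 0, 0], 0], [0, [-1, 0, 0], 0], [0, [-1, 0, 0], 0], [0, [-1, 0, 0], 0], [0, [0, 0, 0], 0]]'

```text
clock: 25.2
position: [0.6652, 0.1024, 0.2839]
ee_rot: [0.5, -0.499, -0.5, 0.501]
contact_force: [-0.1, 0.5, 0.6]
width: 0.0
```

```bash
python3 - <<'E'
from m import *
s=manip.get_state();print(s['position'],s['contact_force'])
im=grab('scene','s10');cv2.imwrite('pics/s10c.png',cv2.resize(im['pixels'][60:270,180:460,::-1],None,fx=2.8,fy=2.8))
E
```

```text
[0.66523045 0.10239242 0.28394651] [-0.1447309   0.5364532   0.57419218]
```

View pics/s10c.png

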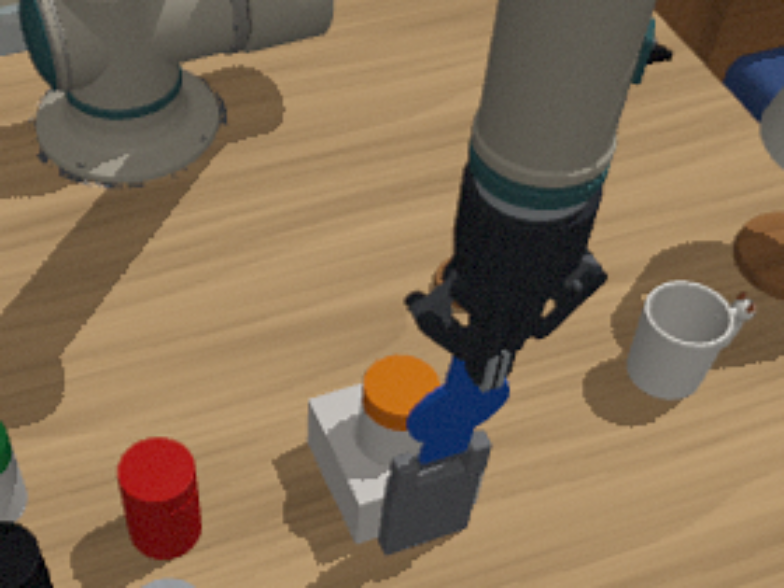

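The fingers at (495,370) are behind the tongue, and the lid is coming upright as they push. Continue along the arc.

>>> arm_command --commands '[[0, [-1, 0, 0], 0], [0, [-1, 0, 0], 0], [0, [-1, 0, 0], 0], [0, [-1, 0, 0], 0], [0, [-1, 0, 0], 0], [0, [-1, 0, 0], 0], [0, [-1, 0, 0], 0], [0, [-1, 0, -0.4], 0], [0, [-1, 0, -0.4], 0], [0, [-1, 0, -0.6], 0], [0, [0, 0, 0], 0]]'

```text
clock: 26.35
position: [0.5645, 0.1024, 0.2684]
ee_rot: [0.5, -0.499, -0.5, 0.501]
contact_force: [-0.6, -0.4, -0.4]
width: -0.0001
```

```bash
python3 - <<'E'
from m import *
s=manip.get_state();print(s['position'],s['contact_force'])
im=grab('scene','s11');cv2.imwrite('pics/s11c.png',cv2.resize(im['pixels'][60:270,180:460,::-1],None,fx=2.8,fy=2.8))
E
```

```text
[0.56454689 0.10239715 0.26844427] [-0.60612136 -0.43404291 -0.36881999]
```

View pics/s11c.png

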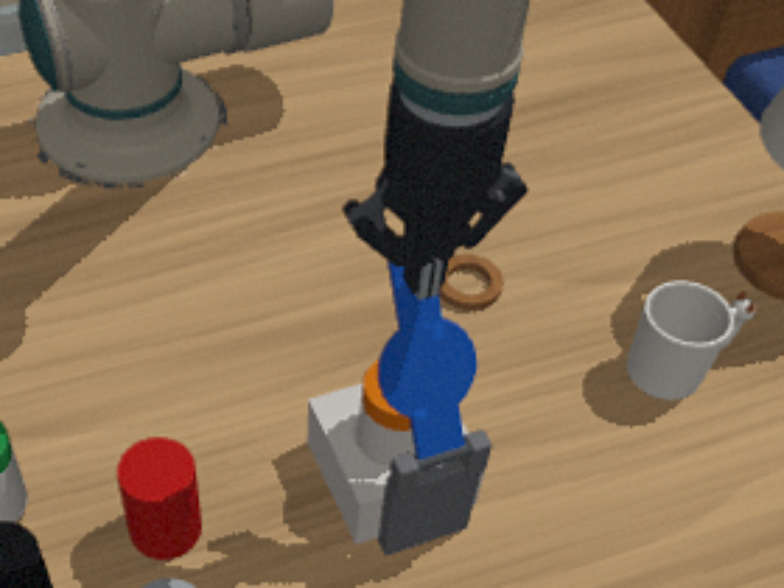

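The lid is past upright at about 1 rad and the fingertips bear on the tongue at (430,290). Continue down.

>>> arm_command --commands '[[0, [-1, 0, -0.8], 0], [0, [-1, 0, -0.8], 0], [0, [-1, 0, -1.1], 0], [0, [-1, 0, -1.1], 0], [0, [-0.7, 0, -1.2], 0], [0, [-0.7, 0, -1.2], 0], [0, [-0.4, 0, -1], 0], [0, [-0.2, 0, -0.8], 0], [0, [0, 0, 0], 0]]'

```text
clock: 27.3
position: [0.5063, 0.1023, 0.1882]
ee_rot: [0.5, -0.499, -0.5, 0.501]
contact_force: [-0.1, 0.5, -0.3]
width: -0.0002
```

```bash
python3 - <<'E'
from m import *
s=manip.get_state();print(s['position'],s['contact_force'])
im=grab('scene','s12');cv2.imwrite('pics/s12c.png',cv2.resize(im['pixels'][60:270,180:460,::-1],None,fx=2.8,fy=2.8))
E
```

```text
[0.50629485 0.10230869 0.1882439 ] [-0.10433875  0.52881268 -0.2695443 ]
```

View pics/s12c.png

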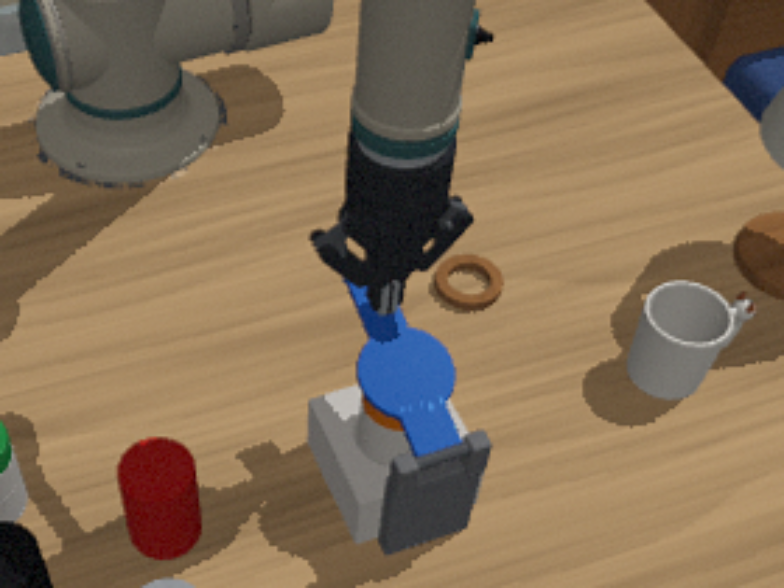

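The lid is near 0.3 rad, with the disc just above the orange cap. Now gentle pressing.

>>> arm_command --commands '[[0, [-0.1, 0, -0.3], 0], [0, [-0.1, 0, -0.3], 0], [0, [-0.1, 0, -0.3], 0], [0, [-0.1, 0, -0.3], 0], [0, [0, 0, -0.3], 0], [0, [0, 0, 0], 0]]'

```text
clock: 27.95
position: [0.5025, 0.1023, 0.1739]
ee_rot: [0.5, -0.499, -0.5, 0.501]
contact_force: [0.4, 1.2, 0.1]
width: 0.0
```

>>> arm_command --commands '[[0, [-0.1, 0, -0.3], 0], [0, [-0.1, 0, -0.3], 0], [0, [0, 0, -0.3], 0], [0, [0, 0, -0.3], 0], [0, [0, 0, 0], 0]]'

```text
clock: 28.45
position: [0.5006, 0.1023, 0.1618]
ee_rot: [0.5, -0.499, -0.5, 0.501]
contact_force: [0.7, 0.2, 0.6]
width: -0.0002
```

>>> arm_command --commands '[[0, [0, 0, -0.3], 0], [0, [0, 0, -0.2], 0], [0, [0, 0, -0.2], 0], [0, [0, 0, 0], 0]]'

```text
clock: 28.85
position: [0.5006, 0.1023, 0.1549]
ee_rot: [0.5, -0.499, -0.5, 0.501]
contact_force: [-1.2, 0.2, 0.8]
width: 0.0
```

```bash
python3 - <<'E'
from m import *
s=manip.get_state();print(s['position'],s['contact_force'])
im=grab('scene','s13');cv2.imwrite('pics/s13c.png',cv2.resize(im['pixels'][60:270,180:460,::-1],None,fx=2.8,fy=2.8))
P=pts(im);hsv=cv2.cvtColor(im['pixels'],cv2.COLOR_RGB2HSV)
m=(cv2.inRange(hsv,(105,120,60),(130,255,255))>0)&(abs(P[...,1]-.103)<.05)&(P[...,0]>.45)&(P[...,0]<.63)&(P[...,2]>.11);p=P[m]
x=np.polyfit(p[:,0],p[:,2],1);print(len(p),'theta',-np.arctan(x[0]),'z at hinge',np.polyval(x,.63),'z tongue',np.polyval(x,.485))
E
```

```text
[0.50058462 0.10231895 0.15486012] [-1.16644767  0.24106287  0.81649636]
1113 theta 0.0488764053546269 z at hinge 0.13120546916759437 z tongue 0.13829819678981223
```

View pics/s13c.png

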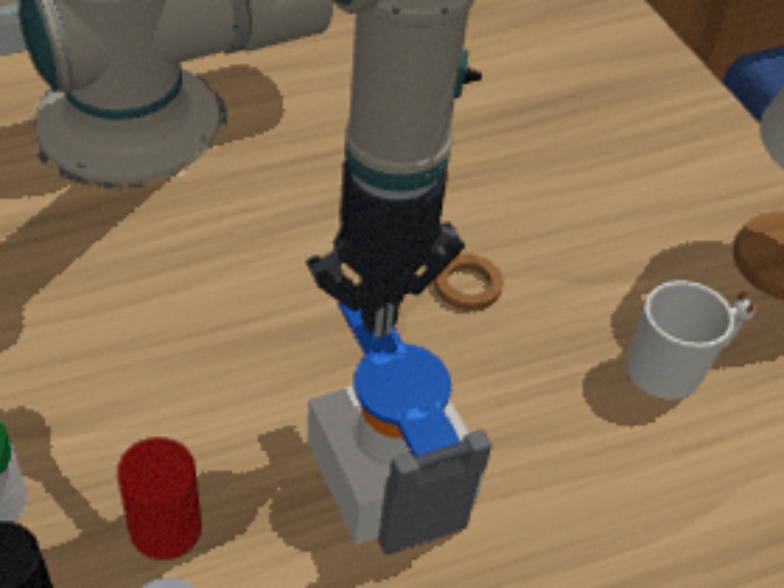

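The lid measures about 0.05 rad, nearly level. I'll press the last millimetres until the force climbs at the stop.

>>> arm_command --commands '[[0, [0, 0, -0.2], 0], [0, [0, 0, -0.2], 0], [0, [0, 0, 0], 0]]'

```text
clock: 29.2
position: [0.501, 0.1023, 0.1511]
ee_rot: [-0.499, 0.499, 0.501, -0.5]
contact_force: [0.2, -1.0, -0.4]
width: -0.0001
```

>>> arm_command --commands '[[0, [0, 0, -0.1], 0], [0, [0, 0, -0.1], 0], [0, [0, 0, 0], 0]]'

```text
clock: 29.5
position: [0.501, 0.1023, 0.1492]
ee_rot: [-0.499, 0.499, 0.501, -0.5]
contact_force: [-0.3, -0.7, 0.7]
width: 0.0004
```

>>> arm_command --commands '[[0, [0, 0, -0.1], 0], [0, [0, 0, 0], 0]]'

```text
clock: 29.7
position: [0.501, 0.1023, 0.149]
ee_rot: [-0.499, 0.5, 0.501, -0.5]
contact_force: [-0.6, -0.6, 6.3]
width: -0.0001
```

>>> arm_command --commands '[[0, [0, 0, -0.1], 0], [0, [0, 0, 0], 0]]'

```text
clock: 29.9
position: [0.501, 0.1023, 0.1488]
ee_rot: [-0.499, 0.5, 0.501, -0.5]
contact_force: [-4.0, -0.6, 10.9]
width: -0.0001
```

```bash
cat > lid.py <<'E'
from m import *
def lid(n):
    im=grab('scene',n)
    P=pts(im);hsv=cv2.cvtColor(im['pixels'],cv2.COLOR_RGB2HSV)
    m=(cv2.inRange(hsv,(105,120,60),(130,255,255))>0)&(abs(P[...,1]-.103)<.05)&(P[...,0]>.45)&(P[...,0]<.63)&(P[...,2]>.11);p=P[m]
    x=np.polyfit(p[:,0],p[:,2],1);print(len(p),'theta',-np.arctan(x[0]),'z at hinge',np.polyval(x,.63),'z tongue',np.polyval(x,.485))
    cv2.imwrite('pics/'+n+'c.png',cv2.resize(im['pixels'][60:270,180:460,::-1],None,fx=2.8,fy=2.8))
E
python3 -c "
from lid import *
s=manip.get_state();print(s['position'],s['contact_force']);lid('s14')"
```

```text
[0.50096752 0.10234023 0.14880401] [-3.96027732 -0.5831889  10.88088353]
1079 theta 0.006411466327165838 z at hinge 0.1311993509562885 z tongue 0.13212902631245327
```

View pics/s14c.png

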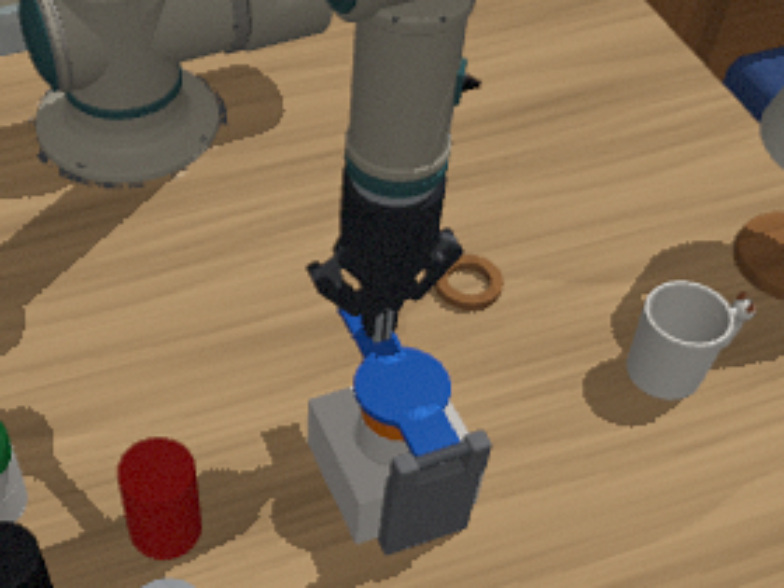

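The force rose to 11 N at the stop, the lid reads 0.006 rad and the tongue top is at 0.132 m, as expected when closed. Backing off upward.

>>> arm_command --commands '[[0, [0, 0, 0.2], 0], [0, [0, 0, 1], 0], [0, [0, 0, 3], 0], [0, [-1, 0, 4], 0], [0, [-2, 0, 4], 0], [0, [-3, 0, 2], 0], [0, [-3, 0, 0], 0], [0, [0, 0, 0], 0], [0, [0, 0, 0], 0], [0, [0, 0, 0], 0]]'

```text
clock: 30.95
position: [0.4116, 0.1023, 0.2893]
ee_rot: [-0.499, 0.5, 0.501, -0.5]
contact_force: [0.1, 0.5, -1.0]
width: -0.0002
```

```bash
python3 -c "
from lid import *
s=manip.get_state();print(s['position'],s['contact_force'],s['clock']);lid('s15')
im=load('s15')
print(*[np.round(x,4) for x in cap(im,'green')]);print(*[np.round(x,4) for x in cap(im,'orange',.07,.14)])
im=grab('top','t15');print(*[np.round(x,4) for x in cap(im,'green')])
"
```

```text
[0.41164763 0.10228762 0.28929827] [ 0.0550052   0.46309184 -0.95221835] 30.95
1217 theta -0.0005296250906931316 z at hinge 0.13151735378800394 z tongue 0.13144055814267297
[168.8595 219.2625] 541 0.0939 [ 0.4743 -0.2437] [ 0.4729 -0.2434] 0.0319 [ 0.4729 -0.2431]
[320.8333 214.    ] 6 0.1058 [0.5839 0.0874] [0.5836 0.0876] 0.0036 [0.5836 0.0876]
[386.3002 237.8592] 483 0.0946 [ 0.468 -0.244] [ 0.4676 -0.2437] 0.0321 [ 0.4681 -0.2445]
```

View pics/s15.png

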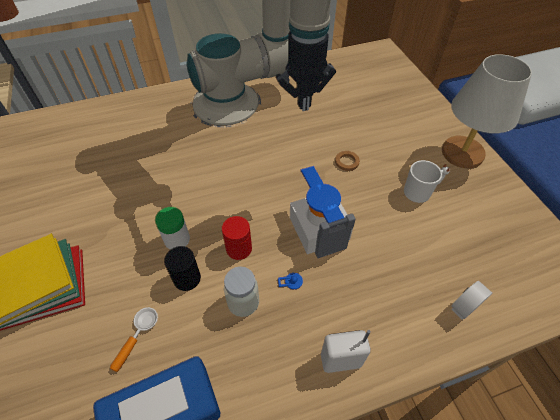

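View pics/t15.png

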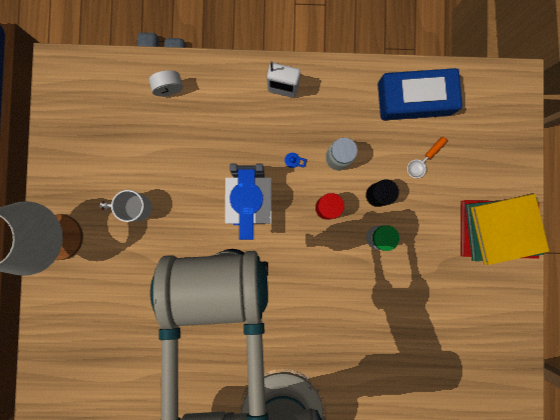

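The lid is level over the pot at (247,198) in the top view. Green stands at its start (386,238), the bystanders are unmoved, and the arm is clear. Handing in.

```bash
python3 -c "
from rig import manip
print(manip.sign_off())"
```

```text
the job is handed in; nothing more can be done
None
```

The orange-capped pot was the heavier one. It is in the warmer's well with the lid closed, and the job is handed in at about 31 s of the 72 s allowed. `sign_off()` reports no verdict.

- **Weighing:** I lifted orange (4.0 N) and stood it back, then lifted green (1.7 N) and stood it back.
- **Placing:** I lowered orange into the well until the basket carried it, then let go. Its cap top read 0.1285 m, against 0.1295 m expected.
- **Closing the lid:** I swung it over with the shut fingers behind the tongue and pressed until the force rose to 11 N at the stop.

**Last checks:**
- The lid measured about 0.00 rad after I backed off.
- Green was within about 2 mm of its starting place.
- The other objects looked unmoved by eye in the top and scene views, and the arm was clear.

**Disagreements and gaps:**
- The scene camera reads about 3–4 mm farther out in x than the top and wrist cameras. I relied on the wrist and top readings.
- The roughly 4 N push expected while the basket sank did not show in the force readings at the end of each step; only the stop did.
- The pot's final depth is inferred from the lid being closed, because the lid hides the pot.

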